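# Clamp a power-supply board in its repair fixture with a boxed-in wing nut

### The arm

A 6-joint arm with a two-finger parallel gripper is mounted at the origin on the work surface. World frame = base frame: x ahead of the robot, y to its left, z up, the work surface at z = 0. Lengths are in mm, angles in rad, forces in N, time in s.
With the tool pointing down it reaches from about 350 to 875 mm from the base axis. Payload 4.2 kg.
Tool frame: the origin (TCP) lies between the finger pads; the fingertips stand ahead of it and the grasp point (between the pads) lies 3 mm ahead of it (finger_overhang is the z of the fingertips in the tool frame, in mm); z points along the fingers, y is the direction in which the jaws open and shut (so a half turn about z gives the same grasp; the last joint's range is limited). The gripper opens to 87 mm and grips with 3 to 60 N. Pads are 19 mm wide; open, the fingers measure 117 mm over their backs; the gripper's body (75 mm by 190 mm) begins 51 mm behind the grasp point.
Start: joints at [1.53, 0.385, 0.008, 0, -1.194, -0.259], TCP at [184.548, 597.111, 244.55] pointing down, gripper open.
Joint ranges: [-3.14, 3.14], [-1.21, 2.06], [-1.07, 1.41], [-3.16, 2.05], [-2.99, -0.16], [-3.1, 3.1]. Speed limits (rad/s): [2.79, 2.79, 3.14, 3.14, 3.14, 3.14].

### API

Orientations are given as a unit quaternion [x, y, z, w].
In Python, from rig import read_state, camera, camera_info, sign_off, silhouettes, finger_overhang gives the robot as it stands. The module is installed in compiled form; this text tells all that it offers.
- The arm moves only by the tool play_rows, never from a script. Its arguments are lists of equal length, an entry for each row: "dr": the turn, a rotation vector about the tool's x, y, z each as a share of 0.1 rad, from -1 to 1, a list of three; "xyz": the shift along the tool's x, y, z each as a share of 25 mm, from -1 to 1, a list of three; "hand": the closure, from 0 (fully open) to 1 (shut). In form: {"dr": [[wx, wy, wz], ...], "xyz": [[dx, dy, dz], ...], "hand": [hand, ...]}. A call has 1 to 20 rows; each row shifts and turns the commanded pose from where the row before left it, along the tool's axes as they then stand; what a row does not reach is not made up. A row lasts 1/8 s, in which the tool goes at most 62.5 mm and 10.7 degrees, less where a joint would pass 70% of its speed; a pose out of reach is approached as far as the arm can. A call with a number of a shift or a turn outside -1 to 1 is refused whole. A call with a gripper value outside its range is refused whole. The fingers move at their own pace and stop on an object; "squeeze" is the grip in N (left out, the last holds). Time passes only in rows, so rows that do not move let the fingers close. It gives the time, the measured TCP pose, the force and the opening at its end, in the units of the state.
- read_state(): the state, without advancing time (a new reading comes with each control period).
- camera(name): name is "side" or "top" or "wrist"; returns the picture (480x640x3 uint8, red, green, blue); there is no depth.
- camera_info(name): a dict with "fov_y" (degrees; the focal length in pixels is half the picture's height over the tangent of half this angle, whatever the lens; pixels are square), "cx", "cy" (the principal point, pixels), "position" and "orientation" of the camera in the world. Camera axes: x right, y up, looking along -z (the intrinsics and any distortion apply to the point x, -y, -z); pixel columns grow to the right and rows downward; lengths in mm; the calibration is good to about 2 mm. A picture is of the moment at which its call begins: read the wrist's pose just before it. camera_info takes no time and is no camera call; for the wrist camera it gives the pose at the moment of the call.
- sign_off(): hands the job in, once; it reports no verdict.
Trained networks look in the newest picture that a camera, given by its name, has taken for a name from the list of things; names that differ only in an ending like _2 or _b are one class to them, and where a whole thing is asked for, a point or a joint stands for the part that bears it (a point fixed in the world has none). Each returns a list of dicts, best first, with "confidence" (0 to 1); they miss things now and then, are a little off and sometimes report something else, mostly with a low value. They report only what shows in the picture. A call takes as long as a camera call.
- silhouettes(camera, query): "pixels" (480x640 bool, what is visible of it) and "rect" ([left, top, right, bottom] in pixels, round what is visible of it).
The state is a dict: "clock": time; "q": joint angles; "qvel": joint speeds; "effort": joint torques, N m; "tool_pos": TCP position; "ee_rot": TCP orientation; "force": force on the tool from outside, world axes, zero at the start; "moment": the same for the moment, N m; "width": finger opening in mm.
Only numpy, scipy, OpenCV 4.12 (cv2) and the standard library are available. Lean on these libraries where they do the work, as an engineer would, in place of code of your own. Each camera call takes 0.05 s, during which the arm holds its last target. There are 200 camera calls.

### The job

Push the fixture's blue clamp carriage fully home so that its wing nut stands between the two tall capacitors, then turn the wing nut clockwise, in short arcs between the capacitors, until it goes tight, and from that point give it about an eighth of a turn more, so that the board is held but not crushed. Do not lean on the board or its parts, leave the things lying around where they are, and let go at the end.

Things in the scene. Friction and masses are not known exactly. Their poses are not given: they have to be found in the camera images.
- fixture: aluminium base plate, 300 x 190 x 10 mm, flat, fixed to the bench, turned up to 0.3 rad. Origin: centre of its underside; x along the clamp's travel (forward, away from the robot), y left, z up. With the clamp home, the wing nut's axis is at x = +35 mm, y = 0 here and the clamp's tab at x = -85 mm, y = 0
- clamp (a joint): travel of the blue clamp carriage along fixture +x, m: 0 fully back, 0.030 home against a hard stop; starts at 0 to 0.012. Friction about 6 N; it stays where left and the nut does not lock it. A 40 x 50 mm block, top 43 mm above the bench, with an arm 24 mm wide (top also at 43 mm) that reaches over the board, clear of its parts, and carries the wing nut
- tab (a point): top centre of the upright steel tab on the carriage, for pushing or pinching it: 8 mm thick along fixture x, 34 mm wide along fixture y, standing from 43 to 73 mm above the bench. Rides with the carriage; the nut's axis is 120 mm ahead of it (fixture +x)
- nut (a point): top centre of the brass wing nut, on its vertical axis, 66 mm above the bench, level with the wing tops; x axis along the two like wings, z up. Wing span 38 mm, wings 7 mm thick, faces and outer ends flat, from 47 to 66 mm above the bench, a 10 mm deep dip between them. Can be pinched across the faces (7 mm) or over the two ends (38 mm), grasps a quarter turn apart, or pushed at a wing
- hub (a point): foot of the wings, on the nut's axis, 47 mm above the bench; the hub below is 17 mm wide, its top at 49 mm. Tightens clockwise from above, staying level. Runs free (0.03 N m) for 0.9 to 3.2 rad, unseen; then goes tight: 0.3 N m within 0.1 rad (springy, this much comes back on letting go), rising 0.13 per rad. 0.8 rad beyond that point is right; under 0.5 is loose, over 1.05 crushes the board
- pad: black rubber pad, 16 mm diameter, under the arm right below the wing nut, which drives it on to a bare patch of the board. Origin on the nut's axis, about 42 mm above the bench, 20 mm above the pad's underside. It hardly moves as it presses
- board: green power-supply board, 142 x 160 x 3 mm, 0.45 kg, lying loose on the fixture's rails between locators (1.5 mm play). Origin: centre of its underside, 18 mm above the bench, at fixture x = +45 mm, y = 0; axes as the fixture's. Apart from the two capacitors its parts are under 22 mm tall, measured from its underside
- cap_left (a point): top centre of the left one of two upright dark brown capacitors on the board, 16 mm diameter, top 69 mm above the bench, 32 mm to the left (fixture +y) of the nut's axis when the clamp is home. The wings clear it by 4 mm; fingers about 20 mm wide pass between the capacitors only while the line from finger to finger is within about 50 degrees of fixture x
- cap_right (a point): top centre of the other capacitor, alike, 32 mm to the right (fixture -y) of the nut's axis when the clamp is home
- driver: orange-handled screwdriver lying loose on the bench, 150 mm long; a bystander. Origin at its underside
- spool: grey reel, 52 mm diameter, 43 mm tall, standing loose on the bench; a bystander. Origin at the centre of its underside
- dish: black open parts dish, 90 x 70 x 25 mm, loose on the bench; a bystander. Origin at the centre of its underside
- flux: white plastic bottle with a blue cap, 38 mm diameter, 75 mm tall, standing loose on the bench; a bystander. Origin at the centre of its underside

How it is judged (in metres and radians):
On the way, in this order (a step that is already met when the one before it is completed fails the run):
1. the clamp carriage is pushed home while the nut is still loose (value of joint clamp above 0.0275 m and contact force between pad and board below 1 N), for 0.2 s.
2. the wing nut is tightened, with the clamp home (contact force between pad and board above 6 N and value of joint clamp above 0.0265 m), for 0.2 s.
At the end, for the whole second after the job is handed in: The clamp carriage is home (within 3.5 mm of its stop), the pad presses on the board with 6 to 23 N (the nut about 0.5 to 1.05 rad past the point where it goes tight), and everything is at rest and released (all of step 2 and contact force between pad and board below 23 N and linear speed of board below 0.01 m/s); the robot touches nothing.
It fails at once if the board is crushed: the pad presses on it with more than 23 N (contact force between pad and board above 23 N).
It fails at once if the robot presses on the board or its components with more than 10 N (contact force between any of the fingers, the arm and board above 10 N).
It fails at once if a bystander is moved by more than 20 mm (distance of any of driver, spool, dish, flux from where it was at the start of the episode above 0.02 m).
It also fails if it takes over 72 s, if anything falls off the work surface, if the arm or the gripper's body presses on something with over 40 N, if the wrist force passes 120 N, or if a joint passes its speed limit or range.

## Working session

There is one attempt and no reset: what is moved stays moved. The work goes in short steps, Python scripts to look and compute and a tool call to move; the robot and the scene stay as the last step left them, time stands still between calls to the robot, and variables do not carry over. Pictures are saved under pics/ and viewed, about 8 in all and at most 12, crops included, and the job is handed in when it is done.

Besides the shell and the picture viewer there is one more tool, called after "Emit:" as a command line: name --argument value ..., lists and objects as JSON in quotes. play_rows: Moves the arm, as the interface text tells. Shift numbers are shares of 25 mm and turn numbers shares of 0.1 rad, none past 1 either way. Its arguments: {"type":"object","properties":{"dr":{"type":"array"},"xyz":{"type":"array"},"hand":{"type":"array"},"squeeze":{"type":"number"}},"required":["dr","xyz","hand"]}

```bash
mkdir -p pics; cat > h.py <<'E'
import numpy as np, cv2
from scipy.spatial.transform import Rotation as R
from rig import *
def ray(info,u,v):
    f=240/np.tan(np.radians(info['fov_y'])/2)
    d=np.array([(u-info['cx'])/f,-(v-info['cy'])/f,-1.])
    return np.array(info['position']),R.from_quat(info['orientation']).apply(d)
def at(info,u,v,z):
    p,d=ray(info,u,v); return p+d*(z-p[2])/d[2]
def proj(info,X):
    f=240/np.tan(np.radians(info['fov_y'])/2)
    c=R.from_quat(info['orientation']).inv().apply(np.array(X)-info['position'])
    return np.stack([info['cx']-f*c[...,0]/c[...,2],info['cy']+f*c[...,1]/c[...,2]],-1)
def save(n,im): cv2.imwrite('pics/'+n+'.png',im[:,:,::-1])
E
python3 - <<'E'
from h import *
print(finger_overhang if not callable(finger_overhang) else finger_overhang())
s=read_state();print({k:np.round(v,3) for k,v in s.items()})
ims=[]
for n in ['top','side']:
    im=camera(n);i=camera_info(n);print(n,i)
    save(n,im)
    for q in ['nut','cap_left','tab','fixture','board','driver','spool','dish','flux']:
        for r in silhouettes(n,q)[:2]:
            m=r['pixels'];ys,xs=np.nonzero(m)
            print(q,round(r['confidence'],2),np.round(r['rect']),len(xs),xs.mean().round(1) if len(xs) else 0,ys.mean().round(1) if len(xs) else 0)
E
```

```text
22.0
{'clock': np.float64(0.0), 'q': array([ 1.530e+00,  3.860e-01,  7.000e-03, -1.000e-03, -1.194e+00,
       -2.590e-01]), 'qvel': array([ 0.001,  0.002,  0.001, -0.   , -0.   , -0.001]), 'effort': array([-0.0000e+00, -3.9067e+01,  1.8741e+01,  4.2200e+00,  1.1000e-02,
       -0.0000e+00]), 'tool_pos': array([184.384, 596.609, 243.461]), 'ee_rot': array([ 0.989, -0.149, -0.   ,  0.001]), 'force': array([-0.185,  0.157,  0.471]), 'moment': array([-0.015,  0.02 ,  0.028]), 'width': np.float64(87.256)}
top {'fov_y': 54.41507882026543, 'cx': 322.2099165034359, 'cy': 243.56442532381317, 'position': array([456.44886777, -28.23195056, 964.67481979]), 'orientation': array([-0.05321978,  0.05339519,  0.71041245, -0.6997362 ])}
nut 0.64 [444. 172. 474. 202.] 692 459.8 186.6
nut 0.51 [264. 243. 278. 254.] 120 271.3 247.5
cap_left 0.91 [232. 192. 320. 277.] 4990 276.6 232.6
tab 0.9 [246. 234. 279. 319.] 1386 263.4 284.2
fixture 0.93 [210. 180. 331. 339.] 8459 268.7 272.3
board 0.93 [229. 197. 320. 276.] 4865 276.9 232.5
driver 0.69 [444. 253. 454. 324.] 509 449.5 300.1
spool 0.9 [447. 170. 472
[... 339 characters left out ...]
([-0.03644451,  0.4583667 ,  0.8859677 , -0.06027428])}
nut 0.5 [299. 279. 310. 300.] 123 306.6 291.0
cap_left 0.76 [234. 263. 341. 345.] 4623 284.8 303.9
cap_left 0.43 [290. 279. 392. 333.] 1802 349.4 308.3
tab 0.62 [291. 279. 393. 334.] 1843 349.0 307.8
tab 0.24 [296. 278. 309. 301.] 173 305.8 289.4
fixture 0.96 [212. 261. 407. 386.] 9818 330.4 325.9
board 0.59 [230. 263. 342. 346.] 4794 284.8 303.8
board 0.54 [289. 282. 394. 334.] 1849 349.1 307.7
driver 0.89 [334. 200. 396. 215.] 376 373.9 207.1
spool 0.64 [269. 182. 293. 204.] 456 280.2 192.3
spool 0.5 [232. 260. 341. 344.] 4769 284.6 303.9
dish 0.87 [192. 378. 274. 456.] 3953 232.3 414.9
flux 0.75 [380. 400. 410. 459.] 1296 392.7 430.3
```

View pics/top.png

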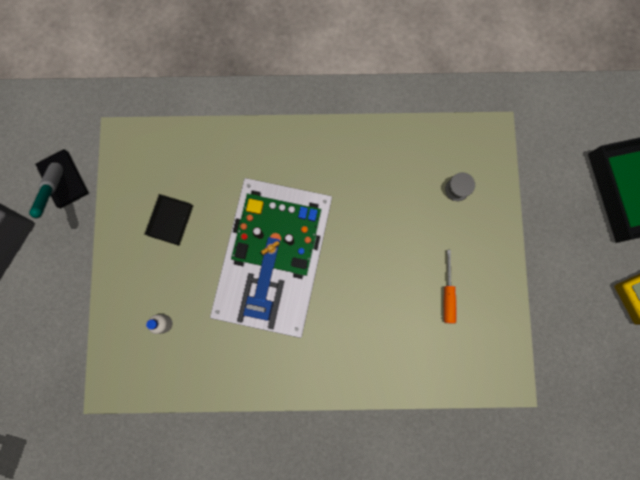

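View pics/side.png

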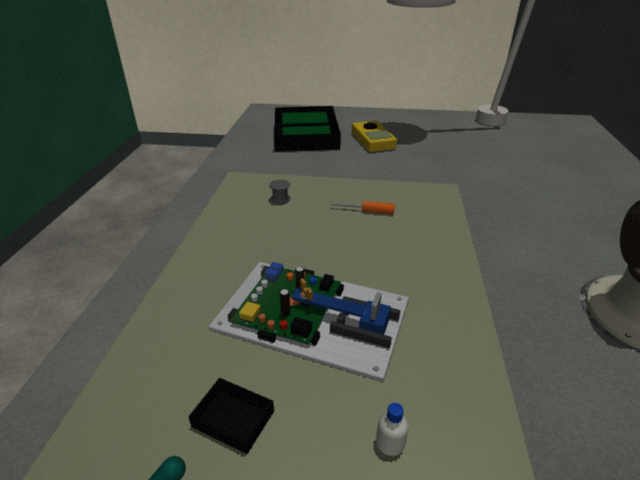

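The top view shows the fixture with corners near (246,180), (331,196), (301,336) and (211,320). The nut is at about (271,245) and the tab at about (257,308). The bystanders are well clear. The side view agrees: tab at (376,300), caps at (285,302) and (299,275).

```bash
python3 - <<'E'
from h import *
import cv2
for n,nm in [('top','top'),('side','side')]:
    i=camera_info(n);camera(n)
    r=[r for r in silhouettes(n,'fixture') if r['confidence']>.8][0]
    m=r['pixels'].astype(np.uint8)
    c=max(cv2.findContours(m,0,2)[0],key=cv2.contourArea).reshape(-1,2)
    hull=cv2.convexHull(c).reshape(-1,2)
    P=np.array([at(i,u,v,8)[:2] for u,v in hull]).astype(np.float32)
    print(n,cv2.minAreaRect(P))
    if n=='top': pts={'nut':(271,245,66),'tab':(257,308,73),'capL':(257,231,69),'capR':(289,239,69)}
    else: pts={'nut':(307,290,60),'tab':(376,294,73),'capL':(285,292,69),'capR':(299,269,69)}
    for k,(u,v,z) in pts.items(): print(k,at(i,u,v,z).round(1))
print(camera_info('wrist'))
im=camera('top');side=camera('side')
a=cv2.resize(im[170:345,195:345],None,fx=3.4,fy=3.4,interpolation=3)
save('crop1',a)
E
```

```text
top ((579.1744995117188, 74.45392608642578), (192.578369140625, 301.9245300292969), 77.17549133300781)
nut [591.8  70.2  66. ]
tab [470.6  95.8  73. ]
capL [619.4  97.2  69. ]
capR [602.6  34.9  69. ]
side ((577.02783203125, 77.48003387451172), (196.25189208984375, 301.0382385253906), 77.11590576171875)
nut [584.4  78.8  60. ]
tab [471.2  88.6  73. ]
capL [617.4  98.4  69. ]
capR [604.9  36.5  69. ]
{'fov_y': 65.89698309571641, 'cx': 323.3873726509303, 'cy': 239.8263753055945, 'position': array([248.04698988, 576.72345232, 385.37952026]), 'orientation': array([ 0.07333292, -0.09849472,  0.798601  , -0.58920074])}
```

View pics/crop1.png

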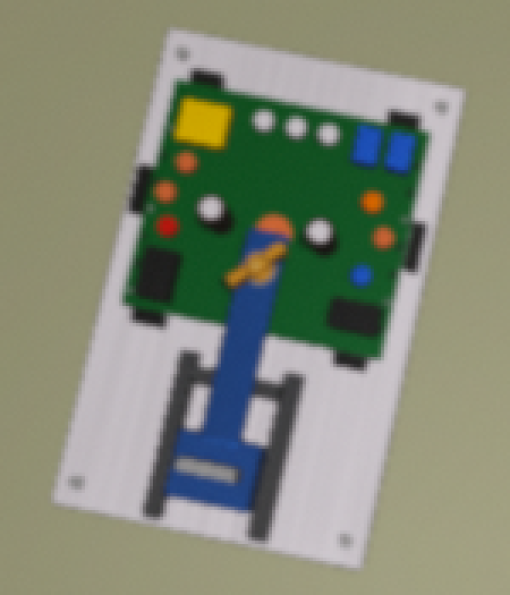

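Both cameras agree within about 3 mm. The fixture centre is about (578,76) with yaw about -0.224, and the caps' midpoint (611,66) fits nut-home (612,68). The carriage is about 6 mm forward, and the wings stand about -46° from fixture x.

Emit:
play_rows --dr '[[0, 0, 1], [0, 0, 1], [0, 0, 1], [0, 0, 1], [0, 0, 1], [0, 0, 1], [0, 0, 1], [0, 0, 1], [0, 0, 1], [0, 0, 1], [0, 0, 1], [0, 0, 1], [0, 0, 1], [0, 0, 1], [0, 0, 1]]' --xyz '[[0, 0, 0], [0, 0, 0], [0, 0, 0], [0, 0, 0], [0, 0, 0], [0, 0, 0], [0, 0, 0], [0, 0, 0], [0, 0, 0], [0, 0, 0], [0, 0, 0], [0, 0, 0], [0, 0, 0], [0, 0, 0], [0, 0, 0]]' --hand '[0, 0, 0, 0, 0, 0, 0, 0, 0, 0, 0, 0, 0, 0, 0]' --squeeze 40

```text
clock: 3.18
tool_pos: [184.6, 597.1, 244.6]
ee_rot: [-0.62, 0.784, -0.0, 0.0]
force: [-1.0, -0.1, 0.5]
width: 86.8
```

Emit:
play_rows --dr '[[0, 0, 0], [0, 0, 0], [0, 0, 0], [0, 0, 0], [0, 0, 0], [0, 0, 0], [0, 0, 0], [0, 0, 0], [0, 0, 0], [0, 0, 0], [0, 0, 0], [0, 0, 0], [0, 0, 0], [0, 0, 0], [0, 0, 0], [0, 0, 0], [0, 0, 0], [0, 0, 0], [0, 0, 0], [0, 0, 0]]' --xyz '[[0.83, -0.9, 0], [0.83, -0.9, 0], [0.83, -0.9, 0], [0.83, -0.9, 0], [0.83, -0.9, 0], [0.83, -0.9, 0], [0.83, -0.9, 0], [0.83, -0.9, 0], [0.83, -0.9, 0], [0.83, -0.9, 0], [0.83, -0.9, 0], [0.83, -0.9, 0], [0.83, -0.9, 0], [0.83, -0.9, 0], [0.83, -0.9, 0], [0.83, -0.9, 0], [0.83, -0.9, 0], [0.83, -0.9, 0], [0.83, -0.9, 0], [0.83, -0.9, 0]]' --hand '[0.4, 0.4, 0.4, 0.4, 0.4, 0.4, 0.4, 0.4, 0.4, 0.4, 0.4, 0.4, 0.4, 0.4, 0.4, 0.4, 0.4, 0.4, 0.4, 0.4]'

```text
clock: 5.68
tool_pos: [529.1, 89.9, 244.7]
ee_rot: [-0.622, 0.783, -0.0, 0.0]
force: [-0.5, -0.7, 1.2]
width: 52.4
```

```bash
python3 - <<'E'
from h import *
s=read_state();print({k:np.round(s[k],3) for k in ['clock','q','tool_pos','ee_rot','force','moment','width']})
i=camera_info('wrist');im=camera('wrist');save('w1',im)
a=-0.224
for k,X in {'tab':(471,99,73),'nut':(589,73,66),'capL':(619,98,69),'capR':(604,35.7,69)}.items(): print(k,proj(i,np.array(X,float)))
print(i)
E
```

```text
{'clock': np.float64(5.675), 'q': array([ 0.471,  0.234, -0.209,  0.   , -1.127, -0.7  ]), 'tool_pos': array([529.147,  89.933, 244.739]), 'ee_rot': array([-0.622,  0.783, -0.   ,  0.   ]), 'force': array([-0.472, -0.685,  1.171]), 'moment': array([ 0.11 , -0.081, -0.02 ]), 'width': np.float64(52.388)}
tab [392.20458824 222.18071302]
nut [253.30433608 222.13334381]
capL [227.90594976 257.04424907]
capR [223.74128597 184.80491167]
{'fov_y': 65.89698309571641, 'cx': 323.3873726509303, 'cy': 239.8263753055945, 'position': array([513.835187  ,  24.31443304, 385.53582917]), 'orientation': array([-0.01485806, -0.12214372,  0.98594026,  0.11305735])}
```

View pics/w1.png

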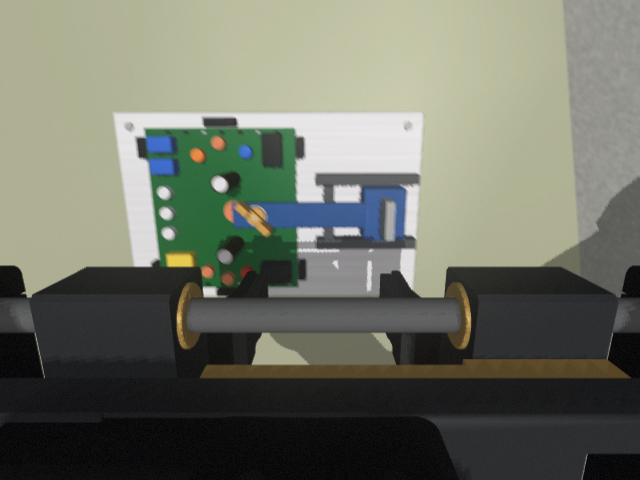

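The wrist view shows the tab top at about (390,220), the nut at (252,217), and the caps at (221,184) and (229,257). That is within 3–5 px of prediction.

```bash
python3 - <<'E'
from h import *
i=camera_info('wrist')
im=camera('wrist');
P={k:at(i,*p)[:2] for k,p in {'tab':(390,220,73),'nut':(252,217,66),'capL':(229,257,69),'capR':(221,184,69)}.items()}
for k,v in P.items(): print(k,v.round(1))
d=P['nut']-P['tab'];print(np.linalg.norm(d),np.arctan2(d[1],d[0]))
d=P['capL']-P['capR'];print(np.linalg.norm(d),np.arctan2(d[1],d[0])-np.pi/2)
ps=[at(i,u,v,62)[:2] for u,v in [(234,201),(269,234)]];d=ps[0]-ps[1];print(ps,np.degrees(np.arctan2(d[1],d[0])),np.linalg.norm(d))
a=np.hstack([cv2.resize(im[165:275,190:290],None,fx=5,fy=5,interpolation=2),cv2.resize(im[165:275,360:415],None,fx=5,fy=5,interpolation=2)])
save('c2',a)
E
```

```text
tab [474.   94.6]
nut [590.3  66. ]
capL [619.5  95.8]
capR [607.4  32.2]
119.73471516610857 -0.24108137921002745
64.7440169382822 -0.18748640903352443
[array([602.72051916,  49.19182092]), array([580.62436709,  84.92354281])] -58.26775326957983 42.01185410376323
```

View pics/c2.png

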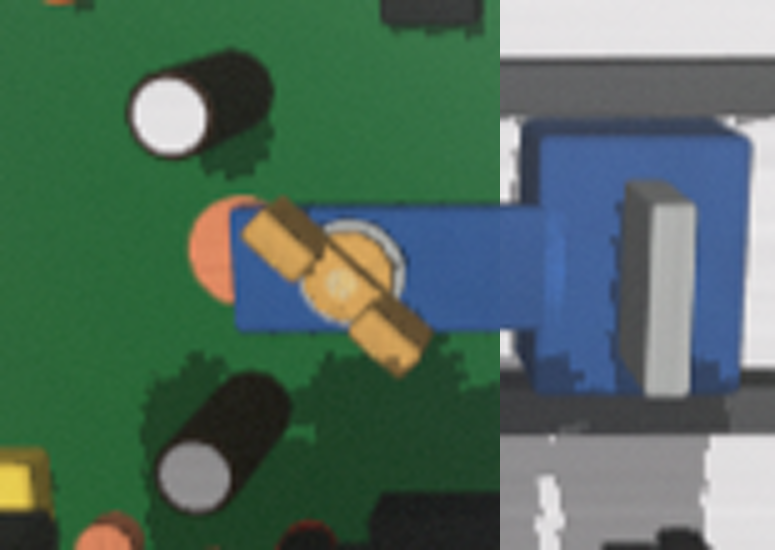

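```bash
python3 - <<'E'
from h import *
i=camera_info('wrist');print(read_state()['tool_pos'],read_state()['ee_rot'])
P={k:at(i,*p)[:2] for k,p in {'tab':(394.4,224.4,73),'nut':(256.8,223,66),'capL':(229,260.6,69),'capR':(224,188.4,69)}.items()}
for k,v in P.items(): print(k,v.round(1))
d=P['nut']-P['tab'];print(np.linalg.norm(d),np.arctan2(d[1],d[0]))
d=P['capL']-P['capR'];print(np.linalg.norm(d),np.arctan2(d[1],d[0])-np.pi/2)
q=lambda x,y:at(i,190+x/5,165+y/5,66)
d=q(255,220)-q(413,361);print('wing',np.degrees(np.arctan2(d[1],d[0])),np.linalg.norm(d))
E
```

```text
[529.63790481  89.02251746 244.40385787] [-6.20466151e-01  7.84233198e-01 -1.95739158e-04 -8.91995807e-05]
tab [470.1 100.5]
nut [586.5  73.2]
capL [619.4 100.1]
capR [604.9  37.4]
119.63519759682084 -0.22972057863632656
64.27589752614315 -0.22755770212295823
wing -56.7145234553252 36.75256163483316
```

Emit:
play_rows --dr '[[0, 0, 0], [0, 0, 0], [0, 0, 0], [0, 0, 0], [0, 0, 0], [0, 0, 0], [0, 0, 0], [0, 0, 0], [0, 0, 0], [0, 0, 0], [0, 0, 0], [0, 0, 0], [0, 0, 0], [0, 0, 0], [0, 0, 0], [0, 0, 0]]' --xyz '[[0.03, 0.8, 0], [0.03, 0.8, 0], [0.03, 0.8, 0], [0, 0, 0.98], [0, 0, 0.98], [0, 0, 0.98], [0, 0, 0.98], [0, 0, 0.98], [0, 0, 0.98], [0, 0, 0.98], [0, 0, 0], [0, 0, 0], [0, 0, 0], [0, 0, 0], [0, 0, 0], [0, 0, 0]]' --hand '[0.4, 0.4, 0.4, 0.4, 0.4, 0.4, 0.4, 0.4, 0.4, 0.4, 0.4, 1, 1, 1, 1, 1]' --squeeze 20

```text
clock: 7.78
tool_pos: [470.3, 102.2, 73.3]
ee_rot: [-0.622, 0.783, -0.0, 0.001]
force: [4.2, -4.1, -3.2]
width: 10.1
```

```bash
python3 - <<'E'
from h import *
s=read_state();print({k:np.round(s[k],3) for k in ['clock','q','tool_pos','ee_rot','force','moment','width']})
E
```

```text
{'clock': np.float64(7.775), 'q': array([ 0.553,  0.352, -0.559,  0.001, -0.659, -0.782]), 'tool_pos': array([470.315, 102.235,  73.329]), 'ee_rot': array([-0.622,  0.783, -0.   ,  0.001]), 'force': array([ 4.235, -4.147, -3.198]), 'moment': array([-1.181, -1.442,  0.055]), 'width': np.float64(10.126)}
```

Emit:
play_rows --dr '[[0, 0, 0], [0, 0, 0], [0, 0, 0], [0, 0, 0], [0, 0, 0], [0, 0, 0], [0, 0, 0], [0, 0, 0]]' --xyz '[[0, -0.16, 0], [0, -0.16, 0], [0, -0.16, 0], [0, -0.16, 0], [0, -0.16, 0], [0, -0.16, 0], [0, 0, 0], [0, 0, 0]]' --hand '[1, 1, 1, 1, 1, 1, 1, 1]'

```text
clock: 8.78
tool_pos: [492.6, 97.1, 73.3]
ee_rot: [-0.622, 0.783, 0.0, -0.0]
force: [-4.4, 2.7, 4.7]
width: 7.8
```

Emit:
play_rows --dr '[[0, 0, 0], [0, 0, 0], [0, 0, 0]]' --xyz '[[0, -0.06, 0], [0, -0.06, 0], [0, 0, 0]]' --hand '[1, 1, 1]'

```text
clock: 9.15
tool_pos: [495.3, 96.4, 73.3]
ee_rot: [-0.622, 0.783, 0.001, -0.001]
force: [-4.1, 3.1, 5.9]
width: 8.1
```

Emit:
play_rows --dr '[[0, 0, 0], [0, 0, 0], [0, 0, 0]]' --xyz '[[0, -0.06, 0], [0, -0.06, 0], [0, 0, 0]]' --hand '[1, 1, 1]'

```text
clock: 9.52
tool_pos: [496.8, 96.0, 73.3]
ee_rot: [-0.622, 0.783, 0.001, -0.002]
force: [-9.9, 6.9, 9.0]
width: 7.7
```

Emit:
play_rows --dr '[[0, 0, 0], [0, 0, 0], [0, 0, 0]]' --xyz '[[0, -0.05, 0], [0, -0.05, 0], [0, 0, 0]]' --hand '[1, 1, 1]'

```text
clock: 9.9
tool_pos: [496.9, 95.9, 73.3]
ee_rot: [-0.621, 0.784, 0.003, -0.003]
force: [-17.2, 12.0, 15.1]
width: 7.5
```

Emit:
play_rows --dr '[[0, 0, 0], [0, 0, 0], [0, 0, 0], [0, 0, 0], [0, 0, 0], [0, 0, 0], [0, 0, 0], [0, 0, -0.96], [0, 0, -0.96], [0, 0, -0.96], [0, 0, -0.96], [0, 0, -0.96], [0, 0, -0.96], [0, 0, -0.96], [0, 0, -0.96], [0, 0, 0], [0, 0, 0]]' --xyz '[[0, 0, 0], [0, 0, 0], [0, 0, -1], [0, 0, -1], [0, 0, -1], [0, -0.96, -1], [0, -0.96, 0], [0, -0.96, 0], [0, 0, 0], [0, 0, 0], [0, 0, 0], [0, 0, 0], [0, 0, 0], [0, 0, 0], [0, 0, 0], [0, 0, 0], [0, 0, 0]]' --hand '[0.3, 0.3, 0.4, 0.4, 0.4, 0.4, 0.4, 0.4, 0.4, 0.4, 0.4, 0.4, 0.4, 0.4, 0.4, 0.4, 0.4]'

```text
clock: 12.02
tool_pos: [571.5, 78.3, 172.8]
ee_rot: [0.869, -0.494, -0.0, 0.0]
force: [0.2, -0.1, 0.7]
width: 52.0
```

```bash
python3 - <<'E'
from h import *
s=read_state();print({k:np.round(s[k],3) for k in ['clock','q','tool_pos','ee_rot','force','moment','width']})
i=camera_info('wrist');im=camera('wrist')
for k,X in {'tab':(496,95.5,73),'nut':(613,68.7,66),'capL':(619.4,100,69),'capR':(605,37.4,69)}.items(): print(k,proj(i,np.array(X,float)).round(1))
save('w3',im)
E
```

```text
{'clock': np.float64(12.025), 'q': array([ 0.417,  0.365, -0.215,  0.   , -0.991,  0.12 ]), 'tool_pos': array([571.525,  78.259, 172.829]), 'ee_rot': array([ 0.869, -0.494, -0.   ,  0.   ]), 'force': array([ 0.244, -0.079,  0.695]), 'moment': array([ 0.069, -0.032,  0.036]), 'width': np.float64(52.024)}
tab [401.7 322.2]
nut [277.1 204.6]
capL [246.  239.7]
capR [310.6 170.6]
```

View pics/w3.png

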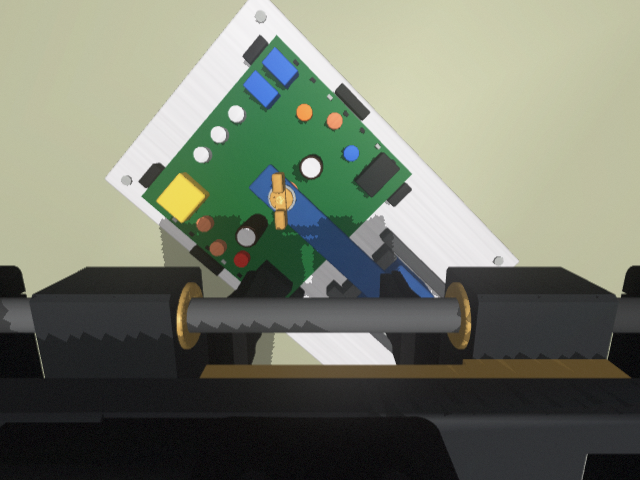

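The carriage is home: the nut at (279,201) sits centred between the caps at (246,237) and (311,167), with the wings lined up with tool x. I'll descend and grip the faces.

Emit:
play_rows --dr '[[0, 0, 0], [0, 0, 0], [0, 0, 0], [0, 0, 0], [0, 0, 0], [0, 0, 0], [0, 0, 0], [0, 0, 0], [0, 0, 0], [0, 0, 0], [0, 0, 0], [0, 0, 0], [0, 0, 0], [0, 0, 0]]' --xyz '[[0.6, -0.6, 0], [0.61, -0.61, 0], [0, 0, 0], [0, 0, 0.8], [0, 0, 0.8], [0, 0, 0.8], [0, 0, 0.8], [0, 0, 0.77], [0, 0, 0], [0, 0, 0], [0, 0, 0], [0, 0, 0], [0, 0, 0], [0, 0, 0]]' --hand '[0.6, 0.6, 0.6, 0.6, 0.6, 0.6, 0.6, 0.6, 0.6, 1, 1, 1, 1, 1]' --squeeze 40

```text
clock: 13.82
tool_pos: [613.1, 68.1, 74.3]
ee_rot: [0.87, -0.493, 0.0, -0.0]
force: [0.1, 0.5, 3.1]
width: 6.4
```

```bash
cat > s.py <<'E'
from h import *
s=read_state();q=s['ee_rot'];r=R.from_quat(q).as_matrix()
print(s['clock'].round(2),'pos',s['tool_pos'].round(1),'yline rel fix deg',round((np.degrees(np.arctan2(r[1,1],r[0,1]))+13.06+90)%180-90,2),'F',s['force'].round(1),'M',s['moment'].round(3),'tau6',s['effort'][5].round(3),'w',s['width'].round(1),'q6',s['q'][5].round(2),'tilt',(-r[2,2]).round(4))
E
python3 s.py
```

```text
Traceback (most recent call last):
  File "s.py", line 3, in <module>
    print(s['clock'].round(2),'pos',s['tool_pos'].round(1),'yline rel fix deg',round((np.degrees(np.arctan2(r[1,1],r[0,1]))+13.06+90)%180-90,2),'F',s['force'].round(1),'M',s['moment'].round(3),'tau6',s['effort'][5].round(3),'w',s['width'].round(1),'q6',s['q'][5].round(2),'tilt',(-r[2,2]).round(4))
          ^^^^^^^^^^^^^^^^
AttributeError: 'float' object has no attribute 'round'
```

```bash
sed -i "s/^print.*/print(np.round(s['clock'],2),'pos',np.round(s['tool_pos'],1),'ang',np.round((np.degrees(np.arctan2(r[1,1],r[0,1]))+103.06)%180-90,2),'F',np.round(s['force'],1),'M',np.round(s['moment'],3),'tau6',np.round(s['effort'][5],3),'w',np.round(s['width'],1),'q6',np.round(s['q'][5],2))/" s.py; python3 s.py
```

```text
13.82 pos [613.1  68.1  74.3] ang 43.96 F [0.1 0.5 3.1] M [0.161 0.23  0.013] tau6 -0.026 w 6.4 q6 0.17
```

Emit:
play_rows --dr '[[0, 0, 1], [0, 0, 1], [0, 0, 1], [0, 0, 1]]' --xyz '[[0, 0, 0], [0, 0, 0], [0, 0, 0], [0, 0, 0]]' --hand '[1, 1, 1, 1]'

```text
clock: 14.32
tool_pos: [613.2, 68.2, 74.3]
ee_rot: [0.754, -0.657, 0.0, -0.0]
force: [-0.3, 0.1, 2.6]
width: 6.6
```

```bash
python3 s.py
```

```text
14.32 pos [613.2  68.2  74.3] ang 20.85 F [-0.3  0.1  2.6] M [0.155 0.176 0.043] tau6 0.495 w 6.6 q6 -0.24
```

Emit:
play_rows --dr '[[0, 0, 1], [0, 0, 1], [0, 0, 1], [0, 0, 1], [0, 0, 0]]' --xyz '[[0, 0, 0], [0, 0, 0], [0, 0, 0], [0, 0, 0], [0, 0, 0]]' --hand '[1, 1, 1, 1, 1]'

```text
clock: 14.95
tool_pos: [613.4, 68.2, 74.3]
ee_rot: [-0.61, 0.793, -0.0, 0.001]
force: [-0.7, -0.3, 3.0]
width: 6.2
```

```bash
python3 s.py
```

```text
14.95 pos [613.4  68.2  74.3] ang -1.82 F [-0.7 -0.3  3. ] M [0.17  0.03  0.017] tau6 -0.165 w 6.2 q6 -0.63
```

Emit:
play_rows --dr '[[0, 0, 1], [0, 0, 1]]' --xyz '[[0, 0, 0], [0, 0, 0]]' --hand '[1, 1]'

```text
clock: 15.2
tool_pos: [613.4, 68.2, 74.3]
ee_rot: [-0.526, 0.85, -0.0, 0.001]
force: [0.5, 0.8, 2.8]
width: 6.6
```

```bash
python3 s.py
```

```text
15.2 pos [613.4  68.2  74.3] ang -13.41 F [0.5 0.8 2.8] M [ 0.109 -0.05   0.01 ] tau6 0.497 w 6.6 q6 -0.84
```

Emit:
play_rows --dr '[[0, 0, 1], [0, 0, 1]]' --xyz '[[0, 0, 0], [0, 0, 0]]' --hand '[1, 1]'

```text
clock: 15.45
tool_pos: [613.4, 68.1, 74.3]
ee_rot: [-0.439, 0.899, -0.0, 0.001]
force: [-0.0, -0.6, 2.0]
width: 6.5
```

```bash
python3 s.py
```

```text
15.45 pos [613.4  68.1  74.3] ang -24.87 F [-0.  -0.6  2. ] M [ 0.058 -0.136  0.081] tau6 0.495 w 6.5 q6 -1.04
```

Emit:
play_rows --dr '[[0, 0, 1], [0, 0, 1]]' --xyz '[[0, 0, 0], [0, 0, 0]]' --hand '[1, 1]'

```text
clock: 15.7
tool_pos: [613.5, 68.1, 74.3]
ee_rot: [-0.347, 0.938, -0.0, 0.001]
force: [0.7, -0.1, 2.2]
width: 6.2
```

```bash
python3 s.py
```

```text
15.7 pos [613.5  68.1  74.3] ang -36.33 F [ 0.7 -0.1  2.2] M [ 0.024 -0.201  0.047] tau6 0.495 w 6.2 q6 -1.24
```

Emit:
play_rows --dr '[[0, 0, 0.8], [0, 0, 0.7], [0, 0, 0], [0, 0, 0]]' --xyz '[[0, 0, 0], [0, 0, 0], [0, 0, 0], [0, 0, 0]]' --hand '[1, 1, 1, 1]'

```text
clock: 16.2
tool_pos: [613.5, 68.1, 74.3]
ee_rot: [-0.277, 0.961, -0.0, 0.001]
force: [0.5, -0.7, 3.5]
width: 6.2
```

```bash
python3 s.py
```

```text
16.2 pos [613.5  68.1  74.3] ang -44.76 F [ 0.5 -0.7  3.5] M [-0.132 -0.434 -0.007] tau6 -0.004 w 6.2 q6 -1.38
```

Emit:
play_rows --dr '[[0, 0, 0], [0, 0, 0], [0, 0, 0], [0, 0, 0]]' --xyz '[[0, 0, 0], [0, 0, 0], [0, 0, 0], [0, 0, 0]]' --hand '[0.4, 0.4, 0.4, 0.4]'

```text
clock: 16.7
tool_pos: [612.7, 68.1, 73.5]
ee_rot: [-0.276, 0.961, 0.0, -0.0]
force: [0.5, 0.5, 0.6]
width: 38.8
```

```bash
python3 s.py
```

```text
16.7 pos [612.7  68.1  73.5] ang -44.86 F [0.5 0.5 0.6] M [ 0.064 -0.135 -0.008] tau6 0.001 w 38.8 q6 -1.38
```

Emit:
play_rows --dr '[[0, 0, 0], [0, 0, -0.98], [0, 0, -0.98], [0, 0, -0.98], [0, 0, -0.98], [0, 0, -0.98], [0, 0, -0.98], [0, 0, -0.98], [0, 0, -0.98], [0, 0, -0.98], [0, 0, -0.98], [0, 0, -0.98], [0, 0, -0.98], [0, 0, -0.98], [0, 0, -0.98], [0, 0, -0.98], [0, 0, -0.98], [0, 0, 0]]' --xyz '[[0, 0, 0], [0, 0, 0], [0, 0, 0], [0, 0, 0], [0, 0, 0], [0, 0, 0], [0, 0, 0], [0, 0, 0], [0, 0, 0], [0, 0, 0], [0, 0, 0], [0, 0, 0], [0, 0, 0], [0, 0, 0], [0, 0, 0], [0, 0, 0], [0, 0, 0], [0, 0, 0]]' --hand '[0.4, 0.4, 0.4, 0.4, 0.4, 0.4, 0.4, 0.4, 0.4, 0.4, 0.4, 0.4, 0.4, 0.4, 0.4, 0.4, 0.4, 0.4]'

```text
clock: 18.95
tool_pos: [612.9, 68.1, 73.8]
ee_rot: [0.874, -0.486, -0.0, 0.0]
force: [0.4, 0.7, -0.7]
width: 52.2
```

Emit:
play_rows --dr '[[0, 0, 0], [0, 0, 0], [0, 0, 0], [0, 0, 0]]' --xyz '[[0, 0, 0], [0, 0, 0], [0, 0, 0], [0, 0, 0]]' --hand '[1, 1, 1, 1]' --squeeze 50

```text
clock: 19.45
tool_pos: [613.0, 68.1, 73.8]
ee_rot: [0.874, -0.486, 0.0, -0.0]
force: [0.1, 0.8, -0.0]
width: 37.0
```

```bash
python3 s.py; python3 - <<'E'
from h import *
im=camera('wrist');save('w4',im)
E
```

```text
19.45 pos [613.   68.1  73.8] ang 44.97 F [ 0.1  0.8 -0. ] M [ 0.115 -0.095  0.018] tau6 0.0 w 37.0 q6 0.18
```

View pics/w4.png

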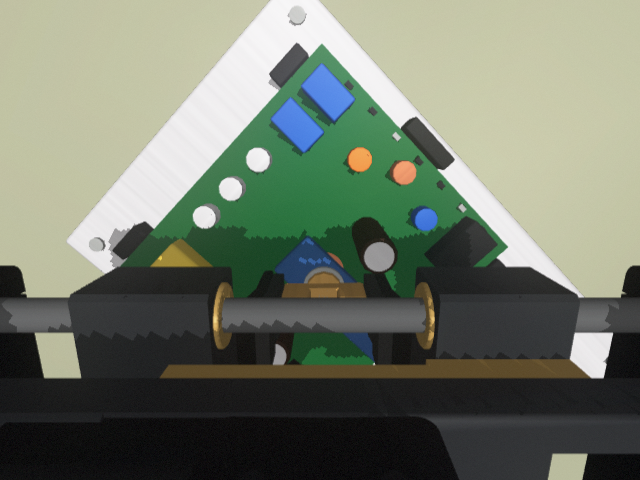

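The ends are gripped: width is 37 mm, and the wings lie level between the fingers at (325,290). Turning on.

Emit:
play_rows --dr '[[0, 0, 1], [0, 0, 1]]' --xyz '[[0, 0, 0], [0, 0, 0]]' --hand '[1, 1]'

```text
clock: 19.75
tool_pos: [613.1, 68.2, 73.9]
ee_rot: [0.821, -0.572, 0.0, -0.0]
force: [0.4, 0.0, -0.0]
width: 36.6
```

```bash
python3 s.py
```

```text
19.75 pos [613.1  68.2  73.9] ang 33.33 F [ 0.4  0.  -0. ] M [ 0.162 -0.204  0.052] tau6 0.496 w 36.6 q6 -0.02
```

Emit:
play_rows --dr '[[0, 0, 1], [0, 0, 1]]' --xyz '[[0, 0, 0], [0, 0, 0]]' --hand '[1, 1]'

```text
clock: 20.0
tool_pos: [613.1, 68.2, 73.8]
ee_rot: [0.759, -0.651, 0.0, -0.0]
force: [0.0, 0.6, -0.2]
width: 37.1
```

```bash
python3 s.py
```

```text
20.0 pos [613.1  68.2  73.8] ang 21.87 F [ 0.   0.6 -0.2] M [ 0.206 -0.272  0.025] tau6 0.494 w 37.1 q6 -0.22
```

Emit:
play_rows --dr '[[0, 0, 1], [0, 0, 1]]' --xyz '[[0, 0, 0], [0, 0, 0]]' --hand '[1, 1]'

```text
clock: 20.25
tool_pos: [613.2, 68.2, 73.9]
ee_rot: [-0.691, 0.723, -0.0, 0.0]
force: [1.0, 0.5, -0.1]
width: 36.7
```

```bash
python3 s.py
```

```text
20.25 pos [613.2  68.2  73.9] ang 10.41 F [ 1.   0.5 -0.1] M [ 0.161 -0.25   0.088] tau6 0.465 w 36.7 q6 -0.42
```

Emit:
play_rows --dr '[[0, 0, 1], [0, 0, 0.5]]' --xyz '[[0, 0, 0], [0, 0, 0]]' --hand '[1, 1]'

```text
clock: 20.5
tool_pos: [613.2, 68.2, 73.8]
ee_rot: [-0.635, 0.772, -0.0, 0.0]
force: [1.6, -0.2, -1.2]
width: 36.9
```

```bash
python3 s.py
```

```text
20.5 pos [613.2  68.2  73.8] ang 1.97 F [ 1.6 -0.2 -1.2] M [ 0.101 -0.355  0.279] tau6 -0.084 w 36.9 q6 -0.57
```

Emit:
play_rows --dr '[[0, 0, 1], [0, 0, 1]]' --xyz '[[0, 0, 0], [0, 0, 0]]' --hand '[1, 1]'

```text
clock: 20.75
tool_pos: [613.3, 68.2, 73.9]
ee_rot: [-0.555, 0.832, -0.0, 0.0]
force: [1.6, 1.2, -0.3]
width: 36.7
```

```bash
python3 s.py
```

```text
20.75 pos [613.3  68.2  73.9] ang -9.56 F [ 1.6  1.2 -0.3] M [ 0.116 -0.307  0.273] tau6 0.22 w 36.7 q6 -0.77
```

Emit:
play_rows --dr '[[0, 0, 1], [0, 0, 1]]' --xyz '[[0, 0, 0], [0, 0, 0]]' --hand '[1, 1]'

```text
clock: 21.0
tool_pos: [613.4, 68.2, 73.9]
ee_rot: [-0.469, 0.883, -0.0, 0.0]
force: [1.0, 0.2, -0.0]
width: 36.8
```

```bash
python3 s.py
```

```text
21.0 pos [613.4  68.2  73.9] ang -21.02 F [ 1.   0.2 -0. ] M [ 0.038 -0.399  0.394] tau6 0.193 w 36.8 q6 -0.97
```

It went tight. The moment about z rose from about 0.04–0.09 (at +10.4°) to 0.28 (at +2°), so onset is about +10°. The target is about -39° peak, or 0.85 rad past onset including the 0.1 that springs back.

Emit:
play_rows --dr '[[0, 0, 1], [0, 0, 1], [0, 0, 0.5], [0, 0, 0.6], [0, 0, 0], [0, 0, 0]]' --xyz '[[0, 0, 0], [0, 0, 0], [0, 0, 0], [0, 0, 0], [0, 0, 0], [0, 0, 0]]' --hand '[1, 1, 1, 1, 1, 1]'

```text
clock: 21.75
tool_pos: [613.4, 68.1, 74.0]
ee_rot: [-0.328, 0.945, -0.0, 0.001]
force: [2.2, -1.1, 1.1]
width: 37.0
```

```bash
python3 s.py
```

```text
21.75 pos [613.4  68.1  74. ] ang -38.59 F [ 2.2 -1.1  1.1] M [-0.037 -0.584  0.374] tau6 -0.339 w 37.0 q6 -1.27
```

Emit:
play_rows --dr '[[0, 0, 0], [0, 0, 0], [0, 0, 0], [0, 0, 0], [0, 0, 0], [0, 0, 0], [0, 0, 0], [0, 0, 0], [0, 0, 0], [0, 0, 0], [0, 0, 0], [0, 0, 0]]' --xyz '[[0, 0, 0], [0, 0, 0], [0, 0, 0], [0, 0, 0], [0, 0, 0], [0, 0, 0], [0, 0, -0.8], [0, 0, -0.8], [0, 0, -0.8], [0, 0, -0.8], [-0.5, 0.5, -0.8], [-0.7, 0.7, 0]]' --hand '[0.4, 0.4, 0.4, 0.4, 0.4, 0.4, 0.4, 0.4, 0.4, 0.4, 0.4, 0.4]'

```text
clock: 23.25
tool_pos: [618.9, 110.9, 175.7]
ee_rot: [-0.327, 0.945, 0.0, 0.002]
force: [0.7, 0.8, -0.1]
width: 52.3
```

Emit:
play_rows --dr '[[0, 0, 0], [0, 0, 0], [0, 0, 0], [0, 0, 0]]' --xyz '[[-0.9, 0, 0], [-0.9, 0, 0], [0, 0, 0], [0, 0, 0]]' --hand '[0.4, 0.4, 0.4, 0.4]'

```text
clock: 23.75
tool_pos: [652.3, 138.2, 172.6]
ee_rot: [-0.328, 0.945, 0.0, -0.001]
force: [-0.0, 1.0, 0.2]
width: 52.3
```

```bash
python3 s.py;python3 - <<'E'
from h import *
i=camera_info('wrist');im=camera('wrist');save('w5',im)
for k,X in {'nut':(613,68.,66),'capL':(619.4,100,69),'capR':(605,37.4,69)}.items(): print(k,proj(i,np.array(X,float)).round(1))
for a in (-13.06-40,-13.06-34,-13.06-28):
    a=np.radians(a);v=19*np.array([np.cos(a),np.sin(a),0]);print(proj(i,np.array([613,68,66])+np.array([v,-v])).round(1))
E
```

```text
23.75 pos [652.3 138.2 172.6] ang -38.66 F [-0.   1.   0.2] M [ 0.078 -0.134 -0.   ] tau6 -0.002 w 52.3 q6 -1.35
nut [276.8 135. ]
capL [309.9 174.5]
capR [244.2  92.5]
[[247.3 134.3]
 [306.4 135.7]]
[[247.5 137.5]
 [306.2 132.5]]
[[248.1 140.7]
 [305.8 129.3]]
```

View pics/w5.png

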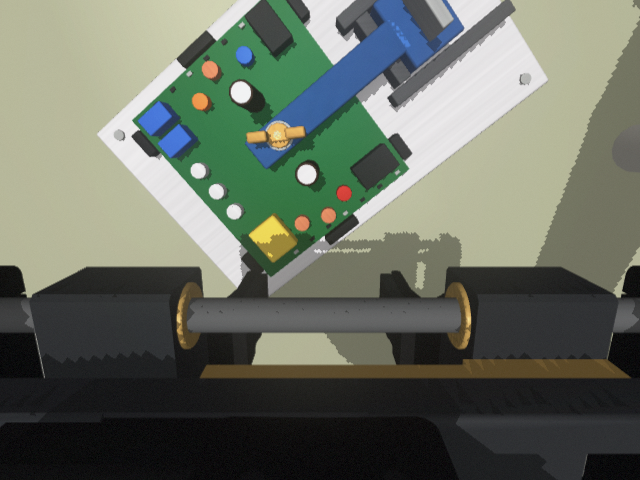

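The view shows the nut at (277,135), centred between the caps at (240,92) and (307,174). Its wings run from (248,138) to (305,131), about -34°, so it sprang back about 5° and now rests about 0.77 rad past onset. The gripper is clear.

```bash
python3 -c "
from rig import *
print(sign_off())"
```

```text
the job is handed in; nothing more can be done
None
```

I pushed the clamp home, tightened the wing nut about 0.77 rad past the point where it went tight, let go, and handed the job in. The sign-off gives no verdict, so these are my own checks.

- **Clamp:** I pinched the tab and pushed it forward until the force jumped at a fixed position, which I took as the hard stop. In the last picture the nut sat between the two capacitors, within about 2 mm of their midpoint.
- **Nut:** I turned it in two arcs of about 90° and 84°, gripping the faces first and then the ends. It ran free for about 2.15 rad, then went tight. The torque rose to about 0.28 N m and reached 0.37–0.39 by the end.
- **Final angle:** I stopped about 0.85 rad past tight. After release the last picture showed the wings had sprung back about 5°. The tight point is only known to within about ±2–3°, which leaves the nut inside the 0.5–1.05 rad window. I could not measure the pad force directly.
- **Release:** The gripper was open and clear at about 24 s. I kept well clear of the four loose items, though I did not check them again at the end. The largest wrist force I read was about 26 N, while pushing the clamp against its stop.
- **Disagreement:** The camera estimates of the nut's position differed by up to about 3 mm. The tab position when pinched and the low side forces while gripping confirmed the position I used.

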